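# Let the large steel ball out of the twin-lane dispenser

## Robot

A 6-joint arm with a two-finger parallel gripper is mounted at the origin on the work surface. World frame = base frame: x ahead of the robot, y to its left, z up, the work surface at z = 0. Lengths are in mm, angles in degrees, forces in N, time in s.
With the tool pointing down it reaches from about 350 to 775 mm from the base axis. Payload 5.5 kg.
Tool frame: the origin (TCP) lies at the centre of the arm's flange, where the gripper is bolted on; the fingertips stand ahead of it and the grasp point (between the pads) lies 155 mm ahead of it (env.tip_reach is the x of the fingertips in the tool frame, in mm); x points along the fingers, y is the direction in which the jaws open and shut, and the axes are right-handed (so a half turn about x gives the same grasp; the last joint's range is limited). The gripper opens to 85 mm and grips with 20 to 120 N. Pads are 22 mm wide; open, the fingers measure 114 mm over their backs; the gripper's body (76 mm by 85 mm) begins 54 mm behind the grasp point. The pads swing forward as they close: fully open they stand 13 mm farther back than shut.
Start: joints at [-75.608, 17.945, 2.641, 74.691, 0, 82.002], TCP at [219.029, -531.676, 404.723] pointing down, gripper open.
Joint ranges: [-158.12, 158.12], [-49.38, 96.58], [-58.88, 72.47], [-126.05, 133.96], [-84.25, 85.87], [-180, 180]. Speed limits (degrees/s): [147.25, 147.25, 180, 180, 180, 180].

## Interface

Orientations are given as [roll, pitch, yaw] about the fixed x, y, z axes, in that order (R = Rz(yaw) Ry(pitch) Rx(roll)).
In Python, from rig import telemetry, camera, sign_off, env gives the robot as it stands.
- The arm moves only by the tool servo_tool, never from a script. Its argument "targets" is a list of rows, each a list of 4 numbers: the shift along the tool's x, y, z in m, then the turn about the tool's x in degrees. A call has 1 to 10 rows; each row is the pose to reach, as a shift and turn from the pose measured when the call began, along the tool's axes at that moment; what a row does not reach only later rows make up. A row lasts 1/10 s, in which the tool goes at most 50 mm and 8.59 degrees, less where a joint would pass 70% of its speed; a pose out of reach is approached as far as the arm can. A call with a gripper value outside its range is refused whole. "fingers" is the opening, from -1 (shut) to 1 (fully open), so that 0 is half open, set as the call begins (left out, the last holds). The fingers move at their own pace and stop on an object; "grip_force" is the grip in N (left out, the last holds). Time passes only in rows, so rows that repeat a pose let the fingers close. It gives the time, the measured TCP pose, the force and the opening at its end, in the units of the state.
- telemetry.observe(): the state, without advancing time (a new reading comes with each control period).
- camera(name): name is "scene" or "top"; returns a dict with "pixels" (400x640x3 uint8, blue, green, red), "mtx" (3x3 intrinsics, pixels), "dist" ([k1, k2, p1, p2, k3] as OpenCV has them; the pictures are not rectified), "position" and "attitude" of the camera in the world. Camera axes: x right, y down, z forward; pixel columns grow to the right and rows downward; lengths in mm; the calibration is good to about 2 mm. A picture is of the moment at which its call begins. There is no depth.
- sign_off(): hands the job in, once; it reports no verdict.
The state is a dict: "clock": time; "joints": joint angles; "qvel": joint speeds; "effort": joint torques, N m; "tool_pos": TCP position; "ee_rot": TCP orientation; "contact_force": force on the tool from outside, world axes, zero at the start; "moment": the same for the moment, N m; "opening": finger opening in mm.
Only numpy, scipy, OpenCV 4.12 (cv2) and the standard library are available. Lean on these libraries where they do the work, as an engineer would, in place of code of your own. Each camera call takes 0.05 s, during which the arm holds its last target. There are 200 camera calls.

## Task

Two steel balls of different size wait behind the gates of the two-lane ball dispenser on the workbench. With the fingertips, press down the rubber pad on the lever of the lane that holds the larger ball, so that its gate lifts and the ball rolls out into the catch tray, then let the lever rise so that the gate is shut again. Leave the small ball shut in its lane, touch neither the balls nor the gates, and leave everything else on the bench where it is.

Things in the scene. Friction and masses are not known exactly. Their poses are not given: they have to be found in the camera images.
- dispenser: Plywood ball dispenser fixed to the bench, 331 mm long, 530 over its levers. Origin on the bench under its middle; x points away from the robot, up the lanes; y left, z up. Two open-topped lanes, 42 mm wide inside, walls 14 high, centred at y = +40 and -40 mm, run down to -x; floor 50 mm above the bench at the gates (x = -64.5), 70 at the back (x = +110). An apron leads from both gates down to one tray.
- tray (a point): Middle of the floor of the catch tray, 12 mm above the bench: a rubber-lined open tray, inside about 165 mm wide (y) and 95 mm deep (x), walls 55 mm high, at the dispenser's front (robot) side.
- lever_left (a joint): Left lever (+y side), rad: 0 = at rest, gate shut; grows as the pad is pressed; stop at 0.42. Pivot along the dispenser's x axis at x = -64.5, y = +150, z = 100 mm in its frame; pad 90 mm outboard, gate 110 mm inboard. A spring returns it: 4.5 N on the pad starts it, 7 N holds it fully down. Large ball runs freely under the gate above 0.33 rad (pad 29 mm down; 37 at the stop).
- lever_right (a joint): Right lever (-y side), rad: 0 = at rest, gate shut; grows as the pad is pressed; stop at 0.42. Pivot along the dispenser's x axis at x = -64.5, y = -150, z = 100 mm in its frame; pad 90 mm outboard, gate 110 mm inboard. A spring returns it: 4.5 N on the pad starts it, 7 N holds it fully down. Large ball runs freely under the gate above 0.33 rad (pad 29 mm down; 37 at the stop).
- pad_left (a point): Centre of the top face of the flat black rubber pad, 50 x 50 mm, 6 mm thick, at the outboard (+y) end of the left lever; about 109 mm above the bench when the lever is at rest. Nothing stands under the pad.
- pad_right (a point): Centre of the top face of the flat black rubber pad, 50 x 50 mm, 6 mm thick, at the outboard (-y) end of the right lever; about 109 mm above the bench when the lever is at rest. Nothing stands under the pad.
- gate_left (a point): Shut-off gate of the left lane: a steel plate 5 x 48 x 50 mm (x, y, z) hanging from the lever's inboard end across the lane's mouth. This point is the middle of its lower edge, 5 mm above the lane floor when shut. The lever lifts it; it is not to be touched.
- gate_right (a point): Shut-off gate of the right lane: a steel plate 5 x 48 x 50 mm (x, y, z) hanging from the lever's inboard end across the lane's mouth. This point is the middle of its lower edge, 5 mm above the lane floor when shut. The lever lifts it; it is not to be touched.
- ball_large_center (a point): Centre of the large bright steel ball, 36 mm in diameter, resting behind the gate of either lane: its y in the dispenser's frame (about +40 or -40 mm) tells which.
- ball_small_center (a point): Centre of the small bright steel ball, 20 mm in diameter, resting behind the gate of the other lane.
- glue_mid (a point): Half-way up a small glue bottle, 44 mm in diameter and 100 mm tall, standing behind a lever; to be left alone.
- tape_mid (a point): Centre of a grey roll of tape lying flat, 90 mm across, 24 mm high, in front of a lever; to be left alone.
- screwdriver_mid (a point): Middle of a screwdriver lying behind a lever; to be left alone.

How it is judged (in metres and radians):
On the way, in this order (a step that is already met when the one before it is completed fails the run):
1. the gate in front of the large ball is lifted by its lever (((y of ball_large_center in the frame of dispenser above 0 m and value of joint lever_left above 0.22 rad and x of ball_large_center in the frame of dispenser above -0.1 m) or (y of ball_large_center in the frame of dispenser below 0 m and value of joint lever_right above 0.22 rad and x of ball_large_center in the frame of dispenser above -0.1 m))).
2. the large ball is in the catch tray (x of ball_large_center in the frame of dispenser between -0.21 and -0.1 m and y of ball_large_center in the frame of dispenser between -0.085 and 0.085 m and z of ball_large_center in the frame of dispenser below 0.055 m), for 0.2 s.
At the end, for the whole second after the job is handed in: The large ball lies at rest in the catch tray (slower than 30 mm/s), both levers are back up within 0.03 rad of rest so that both gates are shut, the small ball is still in its lane behind its gate, and the glue, tape and screwdriver are within 20 mm of where they were (all of step 2 and linear speed of ball_large below 0.03 m/s and x of ball_small_center in the frame of dispenser between -0.062 and 0.11 m and z of ball_small_center in the frame of dispenser above 0.05 m and value of joint each of lever_left, lever_right below 0.03 rad and distance of each of glue_mid, tape_mid, screwdriver_mid from where it was at the start of the episode below 0.02 m); the robot touches nothing.
It fails at once if the lever of the small ball's lane is pressed down (over 0.12 rad) ((y of ball_small_center in the frame of dispenser above 0 m and value of joint lever_left above 0.12 rad) or (y of ball_small_center in the frame of dispenser below 0 m and value of joint lever_right above 0.12 rad)).
It fails at once if the small ball leaves its lane (x of ball_small_center in the frame of dispenser below -0.066 m or z of ball_small_center in the frame of dispenser below 0.045 m).
It fails at once if a ball is lifted (z of ball_large_center in the frame of dispenser above 0.12 m or z of ball_small_center in the frame of dispenser above 0.11 m).
It fails at once if the robot touches a ball or a gate (contact force between any of ball_large, ball_small, lever_left_c3, lever_right_c3 and the fingers above 0.5 N or contact force between any of ball_large, ball_small, lever_left_c3, lever_right_c3 and the arm above 0.5 N).
It fails at once if the glue, tape or screwdriver is moved by more than 20 mm (distance of any of glue_mid, tape_mid, screwdriver_mid from where it was at the start of the episode above 0.02 m).
It also fails if it takes over 32 s, if anything falls off the work surface, if the arm or the gripper's body presses on something with over 40 N, if the wrist force passes 120 N, or if a joint passes its speed limit or range.

## Working session

There is one attempt and no reset: what is moved stays moved. The work goes in short steps, Python scripts to look and compute and a tool call to move; the robot and the scene stay as the last step left them, time stands still between calls to the robot, and variables do not carry over. Pictures are saved under pics/ and viewed, about 8 in all and at most 12, crops included, and the job is handed in when it is done.

Besides the shell and the picture viewer there is one more tool, called as a command line: name --pt "numbers of a row" for each row, then --argument value for the rest. servo_tool: Moves the arm, as the interface text tells. Its arguments: {"type":"object","properties":{"targets":{"type":"array"},"fingers":{"type":"number"},"grip_force":{"type":"number"}},"required":["targets"]}

```bash
mkdir -p pics; python3 - <<'E'
from rig import telemetry, camera, env
import cv2,pickle
s=telemetry.observe(); print(s, env.tip_reach)
for n in("scene","top"):
    c=camera(n); cv2.imwrite(f"pics/{n}0.png",c["pixels"]); print(n,c["position"],c["attitude"],c["mtx"],c["dist"]); pickle.dump(c,open(n+".pkl","wb"))
E
```

```text
{'clock': 0.0, 'joints': array([-7.56064922e+01,  1.79909803e+01,  2.57499466e+00,  7.46918523e+01,
        2.33488233e-03,  8.20019115e+01]), 'qvel': array([ 0.04006244,  0.04222661,  0.01979772,  0.11015432, -0.01084368,
       -0.03373212]), 'effort': array([-9.53018025e-04, -4.80625784e+01,  2.98532850e+01,  1.92800938e-02,
       -1.55814942e-04, -3.33930046e-06]), 'tool_pos': array([ 218.98357756, -531.43751113,  403.79270215]), 'ee_rot': array([-99.23844789,  89.89213675, 103.15314613]), 'contact_force': array([-0.54881176, -0.83457242,  0.30043169]), 'moment': array([-0.0222062 ,  0.00064997,  0.04233816]), 'opening': 85.51076367319813} 173.4
scene [1049.67889722 -135.85393062  749.46772868] [-141.45114195   -0.47947419   71.06053521] [[444.42176714   0.         319.48446211]
 [  0.         444.42176714 201.55498023]
 [  0.           0.           1.        ]] [-0.06121066  0.          0.          0.          0.        ]
top [ 340.93878753   10.06849055 1133.52837569] [-167.87059174   -0.25468169  -83.3944617 ] [[438.91866886   0.         321.91795437]
 [  0.         438.91866886 201.73765864]
 [  0.           0.           1.        ]] [-0.10443263  0.          0.          0.          0.        ]
```

View pics/top0.png

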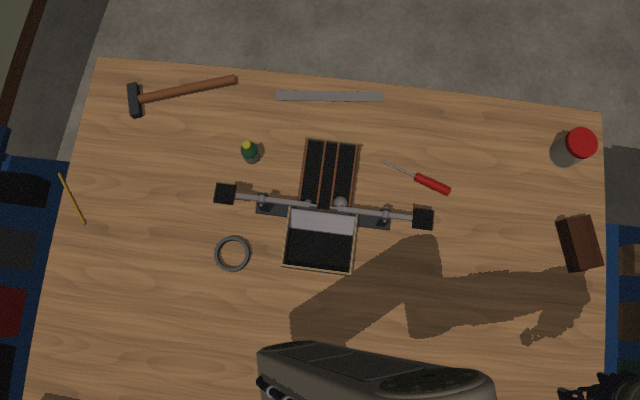

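View pics/scene0.png

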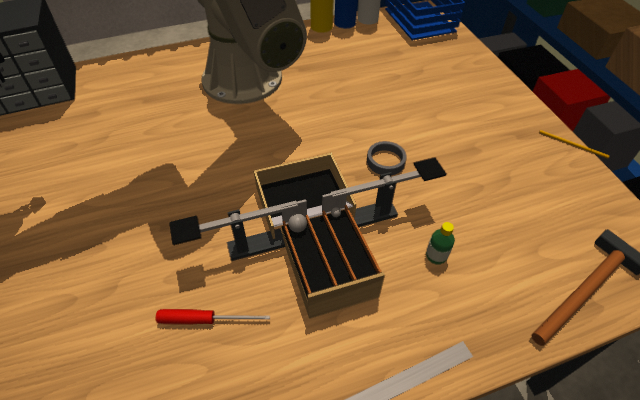

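The large ball is in the right lane (top picture 340,203; scene 298,223), and the small one is in the left lane (scene 337,212). The right pad is at top (423,217) and scene (186,230). The left pad is at top (225,194) and scene (429,168). The tape and glue are on the left side. The screwdriver is behind the right lever.

```bash
cat > m.py <<'E'
import pickle,cv2,numpy as np
from scipy.spatial.transform import Rotation as R
C={n:pickle.load(open(n+".pkl","rb")) for n in("scene","top")}
def ray(n,p):
    c=C[n]; u=cv2.undistortPoints(np.array([[p]],float),c["mtx"],c["dist"])[0,0]
    d=R.from_euler("xyz",c["attitude"],degrees=True).apply([*u,1]); return np.array(c["position"]),d/np.linalg.norm(d)
def tri(ps,pt):
    A=0;b=0;L=[ray("scene",ps),ray("top",pt)]
    for o,d in L:
        M=np.eye(3)-np.outer(d,d);A=A+M;b=b+M@o
    x=np.linalg.solve(A,b); return x.round(1),[round(float(np.linalg.norm(np.cross(x-o,d))),1) for o,d in L]
def plane(n,p,z):
    o,d=ray(n,p); return (o+d*(z-o[2])/d[2]).round(1)
E
python3 - <<'E'
from m import *
for k,s,t in(("padR",(186,230),(423,217)),("padL",(429,168),(225,194)),("large",(298,223),(340,203))):
    print(k,tri(s,t))
print(plane("top",(423,217),109),plane("scene",(186,230),109),plane("top",(225,194),109),plane("scene",(429,168),109))
s=__import__("rig").telemetry.observe()
print(R.from_euler("xyz",s["ee_rot"],degrees=True).as_matrix().round(3))
t=cv2.resize(C["top"]["pixels"][150:290,200:450],None,fx=3.2,fy=3.2,interpolation=2);cv2.imwrite("pics/c.png",t)
E
```

```text
padR (array([ 551.9, -211. ,  106.4]), [2.4, 2.4])
padL (array([553.8, 267.8, 104.7]), [2.1, 2.1])
large (array([572. , -11.2,  65.8]), [2.2, 2.2])
[ 551.2 -213.   109. ] [ 554.5 -208.3  109. ] [552.1 264.7 109. ] [557.4 267.4 109. ]
[[-0.     0.381 -0.925]
 [ 0.002 -0.925 -0.381]
 [-1.    -0.002 -0.   ]]
```

View pics/c.png

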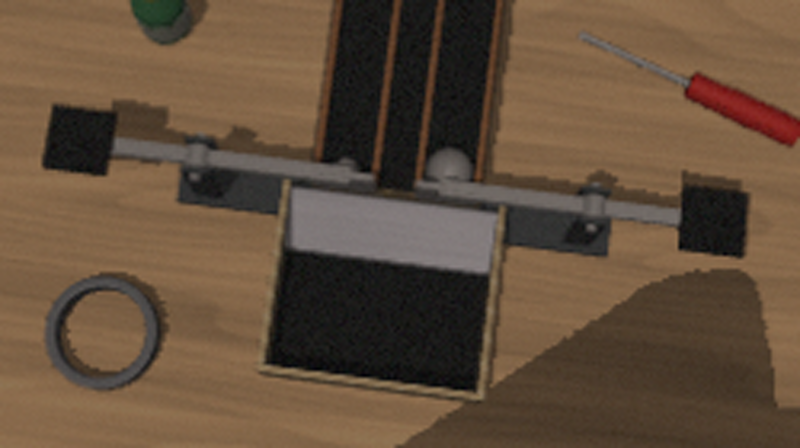

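servo_tool --pt "0 -0.017 -0.043 0" --pt "0 -0.034 -0.086 0" --pt "0 -0.051 -0.129 0" --pt "0 -0.068 -0.172 0" --pt "0 -0.085 -0.215 0" --pt "0 -0.102 -0.258 0" --pt "0 -0.119 -0.301 0" --pt "0 -0.136 -0.344 0" --pt "0 -0.153 -0.387 0" --pt "0 -0.17 -0.43 0" --fingers -1 --grip_force 40

```text
clock: 1.1
tool_pos: [552.8, -208.9, 403.9]
ee_rot: [-82.7, 89.9, 119.7]
contact_force: [0.9, -0.9, 0.2]
opening: -0.0
```

servo_tool --pt "0 0 0 0" --pt "0.02 0 0 0" --pt "0.04 0 0 0" --pt "0.05 0 0 0" --pt "0.06 0 0 0" --pt "0.06 0 0 0"

```text
clock: 1.7
tool_pos: [552.2, -209.0, 342.5]
ee_rot: [-64.4, 89.7, 137.9]
contact_force: [-0.8, -0.2, -0.1]
opening: 0.2
```

servo_tool --pt "0.02 0 0 0" --pt "0.035 0 0 0" --pt "0.045 0 0 0" --pt "0.045 0 0 0"

```text
clock: 2.1
tool_pos: [551.6, -208.9, 296.7]
ee_rot: [-60.9, 89.6, 141.4]
contact_force: [0.7, 0.3, -0.8]
opening: 0.1
```

```bash
python3 - <<'E'
from rig import camera
import cv2,numpy as np
a=cv2.resize(camera("scene")["pixels"][140:270,140:320],(560,404)) 
cv2.imwrite("pics/d.png",a)
E
```

```text
(no output)
```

View pics/d.png

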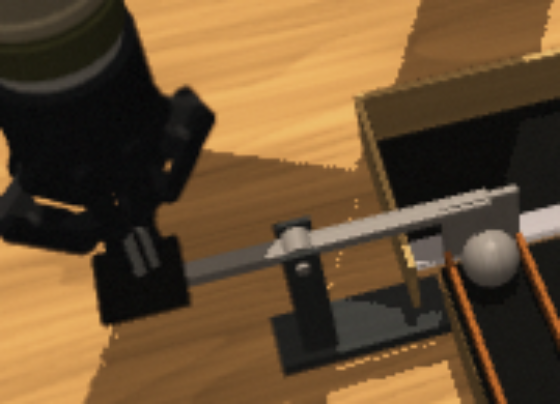

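The crop shows the shut fingertips (145,270) centred over the right pad, with the large ball (490,257) behind its gate. I'll press now.

servo_tool --pt "0.01 0 0 0" --pt "0.018 0 0 0" --pt "0.026 0 0 0" --pt "0.034 0 0 0" --pt "0.042 0 0 0" --pt "0.046 0 0 0" --pt "0.048 0 0 0" --pt "0.048 0 0 0"

```text
clock: 2.95
tool_pos: [552.2, -208.7, 250.3]
ee_rot: [-88.2, 89.8, 114.2]
contact_force: [-1.7, 1.0, 8.0]
opening: 0.2
```

```bash
python3 - <<'E'
from rig import camera
import cv2,numpy as np
a=cv2.resize(camera("scene")["pixels"][130:270,140:360],(770,490)) 
cv2.imwrite("pics/e.png",a)
E
```

```text
(no output)
```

View pics/e.png

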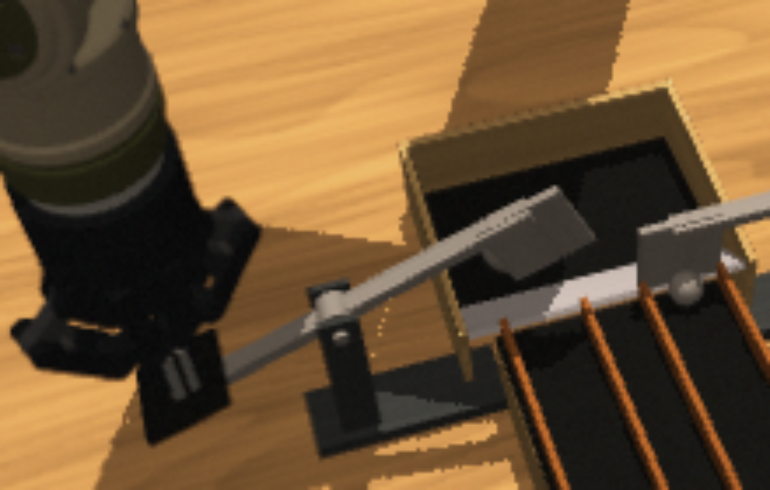

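The right gate is lifted and the large ball has already rolled out; it shows below the raised gate at (510,265). The small ball (687,287) stays shut in. I'll hold briefly, then raise.

servo_tool --pt "0 0 0 0" --pt "0 0 0 0" --pt "0 0 0 0" --pt "0 0 0 0" --pt "0 0 0 0" --pt "0 0 0 0"

```text
clock: 3.6
tool_pos: [552.2, -208.7, 251.3]
ee_rot: [-96.9, 89.8, 105.5]
contact_force: [-1.7, 0.3, 7.2]
opening: -0.1
```

```bash
python3 - <<'E'
from rig import camera
import cv2,numpy as np
a=cv2.resize(camera("top")["pixels"][180:280,260:440],(720,400)) 
cv2.imwrite("pics/f.png",a)
E
```

```text
(no output)
```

View pics/f.png

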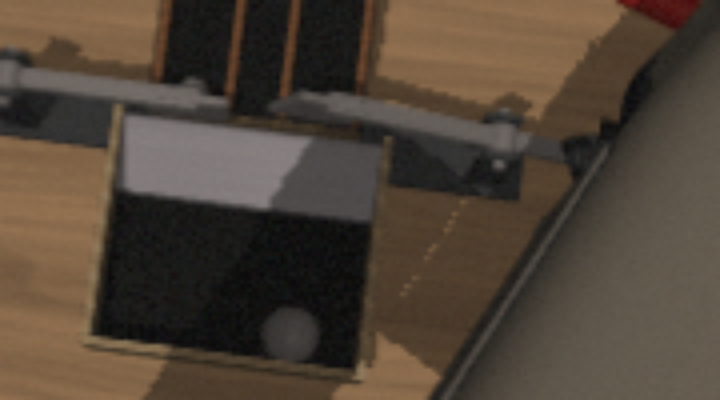

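The large ball is in the tray at (290,333). I'll raise slowly so the gate shuts gently, then move clear.

servo_tool --pt "-0.006 0 0 0" --pt "-0.012 0 0 0" --pt "-0.018 0 0 0" --pt "-0.024 0 0 0" --pt "-0.03 0 0 0" --pt "-0.036 0 0 0" --pt "-0.045 0 0 0" --pt "-0.06 0 0 0" --pt "-0.08 0 0 0" --pt "-0.1 0 0 0"

```text
clock: 4.65
tool_pos: [552.1, -208.3, 351.4]
ee_rot: [-86.1, 89.7, 116.3]
contact_force: [-0.3, 0.1, 0.2]
opening: 0.2
```

servo_tool --pt "-0.02 0 0 0" --pt "-0.03 0 0 0" --pt "-0.03 0 0 0" --pt "-0.03 0 0 0" --pt "-0.03 0 0 0" --pt "-0.03 0 0 0" --pt "-0.03 0 0 0" --pt "-0.03 0 0 0" --pt "-0.03 0 0 0" --pt "-0.03 0 0 0"

```text
clock: 5.65
tool_pos: [552.1, -208.4, 381.4]
ee_rot: [-85.6, 89.7, 116.8]
contact_force: [-0.0, -0.1, -0.2]
opening: 0.0
```

```bash
python3 - <<'E'
from rig import camera
import cv2,numpy as np
f=lambda n,y,x:cv2.resize(camera(n)["pixels"][y:y+150,x:x+300],(600,300))
cv2.imwrite("pics/g.png",np.vstack([f("scene",140,140),f("top",130,200)]))
E
```

```text
(no output)
```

View pics/g.png

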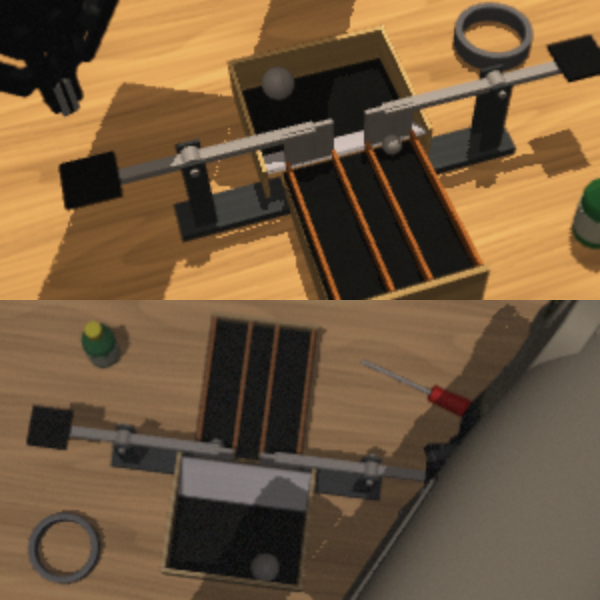

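Both levers are up and both gates shut. The large ball is at the same top-view pixel as 2 s ago (332,263), and the small ball is behind its gate. The arm is clear.

```bash
python3 -c "
from rig import sign_off; print(sign_off())"
```

```text
the job is handed in; nothing more can be done
None
```

The large ball is in the catch tray, and I handed the job in at about 5.7 s of robot time. It was in the right lane (-y side), so I pressed the right pad with the shut fingertips, let the lever rise slowly, and backed the fingers well above it.

- **Press:** the pad went down about 32 mm by my estimate, with 7–8 N at the wrist. The gate lifted and the ball rolled out.
- **Large ball:** it sat at the same top-view pixel, about (332, 263), in two pictures roughly 2 s apart, so it is at rest.
- **Levers and small ball:** by eye, both levers are back up and both gates shut, with the small ball still in its lane. I did not measure the lever angles.
- **Glue, tape and screwdriver:** they look to be where they were. I judged this from the pictures and did not measure it. The arm hid the screwdriver's handle end in the last one.
- **Contact:** the wrist force read about zero once the arm was clear.

No check failed. The only disagreement was between the two cameras, which differed by about 5 mm on the pad position; that was well inside the 50 mm pad.

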